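Find the full-depth well with the reference probe and switch it on

ROBOT

A 6-joint arm with a two-finger parallel gripper is mounted at the origin on the work surface. World frame = base frame: x ahead of the robot, y to its left, z up, the work surface at z = 0. Lengths are in mm, angles in rad, forces in N, time in s.
With the tool pointing down it reaches from about 325 to 900 mm from the base axis. Payload 6.1 kg.
Tool frame: the origin (TCP) lies on the front face of the gripper's body, between the roots of the fingers; the fingertips stand 73 mm ahead of it and the grasp point (between the pads) lies 54 mm ahead of it (r.tip_extent is the distance from the TCP to the fingertips, in mm); z points along the fingers, x is the direction in which the jaws open and shut, and the axes are right-handed (so a half turn about z gives the same grasp; the last joint's range is limited). The gripper opens to 85 mm and grips with 20 to 120 N. Pads are 22 mm wide; open, the fingers measure 114 mm over their backs; the gripper's body (76 mm by 85 mm) begins 54 mm behind the grasp point. The pads swing forward as they close: fully open they stand 13 mm farther back than shut.
Start: joints at [-1.319, 0.22, 1.526, -0, 1.395, -0.126], TCP at [230.54, -580.92, 303.9] pointing down, gripper open.
Joint ranges: [-2.98, 2.98], [-0.91, 2.08], [0.09, 2.57], [-1.24, 4.39], [0.2, 2.65], [-2.68, 2.68]. Speed limits (rad/s): [2.57, 2.57, 3.01, 3.14, 3.14, 3.14].

INTERFACE

Orientations are given as a unit quaternion [x, y, z, w].
In Python, from plant import r gives the robot as it stands.
- The arm moves only by the tool jog_arm, never from a script. Its argument "deltas" is a list that holds one entry, the list of rows, each a list of 6 numbers: the shift along the tool's x, y, z in cm, then the turn, a rotation vector about the tool's x, y, z in degrees. A call has 1 to 10 rows; each row shifts and turns the commanded pose from where the row before left it, along the tool's axes as they then stand; what a row does not reach is not made up. A row lasts 1/8 s, in which the tool goes at most 62.5 mm and 10.7 degrees, less where a joint would pass 70% of its speed; a pose out of reach is approached as far as the arm can. A call is refused whole if a number of a shift passes 6.25 or a number of a turn 10.7, either way. A call with a gripper value outside its range is refused whole. "claw" is the finger opening in cm, from 0 to 8.54, set as the call begins (left out, the last holds). The fingers move at their own pace and stop on an object; "force" is the grip in N (left out, the last holds). Time passes only in rows, so rows that do not move let the fingers close. It gives the time, the measured TCP pose, the force and the opening at its end, in the units of the state.
- r.state(): the state, without advancing time (a new reading comes with each control period).
- r.grab_frame(name): name is "side" or "top"; returns a dict with "frame" (480x640x3 uint8, red, green, blue), "depth" (480x640 float32, mm along the optical axis (not along the pixel's ray), 0 where there is no reading), "mtx" (3x3 intrinsics, pixels), "dist_coeffs" ([k1, k2, p1, p2, k3] as OpenCV has them; the pictures are not rectified), "world_to_cam" (4x4, takes a point from world to camera coordinates). Camera axes: x right, y down, z forward; pixel columns grow to the right and rows downward; lengths in mm; the calibration is good to about 2 mm. A picture is of the moment at which its call begins.
- r.hand_in(): hands the job in, once; it reports no verdict.
The state is a dict: "time_s": time; "joint_positions": joint angles; "joint_velocities": joint speeds; "joint_torque": joint torques, N m; "eef_pos": TCP position; "tool_rot": TCP orientation; "force": force on the tool from outside, world axes, zero at the start; "wrist_torque": the same for the moment, N m; "opening": finger opening in mm.
Only numpy, scipy, OpenCV 4.12 (cv2) and the standard library are available. Lean on these libraries where they do the work, as an engineer would, in place of code of your own. Each camera call takes 0.05 s, during which the arm holds its last target.

TASK

Find the well of the warmer that takes the reference probe in to its depth mark: take the probe from the rack and lower it gently (do not drop it in, nor press it hard against the block) to the bottom of one well after another until the black ring on its shaft comes level with the top of the block. Leave the probe standing in that well, then push that well's switch fully over towards the wells, with the other two switches left off and the tubes left in the rack.

Things in the scene. Friction and masses are not known exactly. Their poses are not given: they have to be found in the camera images.
- probe_grip (a point): Reference probe, a rigid upright rod 150 mm long, 90 g, hung in a rack hole by its handle's shoulder. Handle: grey cylinder 24 mm across, 80 mm long; below it a steel shaft 10 mm across, 70 mm long, tapered over the last 6 mm. This point: middle of the handle on the axis, 116 mm above the table at the start; z runs from tip to handle. Mark 50 mm below, tip 110 mm below, top 40 mm above it
- probe_mark (a point): Depth mark of the probe: a thin black ring 2 mm wide round the steel shaft, 60 mm from the tip and 10 mm below the handle. This point is the ring's middle on the axis
- probe_tip (a point): Lower tip of the probe's shaft, on the axis
- warmer: Dry-block warmer, fixed. Behind (+x): a metal block 100 x 190 mm, 90 mm high, three blind wells in its top; in front: a console 125 mm deep, 20 mm high, three toggle switches. Origin: on the table under its middle; x points from switches to wells, y to its left. Wells at x +55 mm, switch pivots at x -75 mm, both at y +55 (left), 0 (middle), -55 mm (right)
- rack: White tube rack, fixed, 60 x 190 mm, 76 mm high (top face of its top plate), with four holes of 13.5 mm in one row along its y at +67.5, +22.5, -22.5, -67.5 mm. The probe hangs in one, three capped tubes in the others, in any order. Origin: under its middle on the table
- well_l (a point): Mouth centre of the left well, level with the block's top, 90 mm above the table. Round, 14 mm across, small chamfer. One of the three wells is 60 mm deep: a probe on its bottom has its mark level with the mouth. In the other two a hidden spacer leaves 44 and 34 mm: the mark stays 16 or 26 mm above. Which is which changes from run to run and is not given; they look alike
- well_m (a point): Mouth centre of the middle well, level with the block's top, 90 mm above the table. Round, 14 mm across, small chamfer. One of the three wells is 60 mm deep: a probe on its bottom has its mark level with the mouth. In the other two a hidden spacer leaves 44 and 34 mm: the mark stays 16 or 26 mm above. Which is which changes from run to run and is not given; they look alike
- well_r (a point): Mouth centre of the right well, level with the block's top, 90 mm above the table. Round, 14 mm across, small chamfer. One of the three wells is 60 mm deep: a probe on its bottom has its mark level with the mouth. In the other two a hidden spacer leaves 44 and 34 mm: the mark stays 16 or 26 mm above. Which is which changes from run to run and is not given; they look alike
- switch_l (a joint): Toggle switch of the left well, in line with it, in front: 0 rad = off, leaning to the front (the warmer's -x); 1.0 rad = fully over towards the wells, on. Turns lightly (0.06 N m) and stays where it is left. Starts at 0 to 0.1
- switch_l_tip (a point): Centre of the 26 mm black ball at the end of the left switch, 55 mm from its pivot, which lies 42 mm above the table. From off to on the ball moves 53 mm along the warmer's +x, its centre 90 mm above the table at both ends and 97 mm half-way
- switch_m (a joint): Toggle switch of the middle well, in line with it, in front: 0 rad = off, leaning to the front (the warmer's -x); 1.0 rad = fully over towards the wells, on. Turns lightly (0.06 N m) and stays where it is left. Starts at 0 to 0.1
- switch_m_tip (a point): Centre of the 26 mm black ball at the end of the middle switch, 55 mm from its pivot, which lies 42 mm above the table. From off to on the ball moves 53 mm along the warmer's +x, its centre 90 mm above the table at both ends and 97 mm half-way
- switch_r (a joint): Toggle switch of the right well, in line with it, in front: 0 rad = off, leaning to the front (the warmer's -x); 1.0 rad = fully over towards the wells, on. Turns lightly (0.06 N m) and stays where it is left. Starts at 0 to 0.1
- switch_r_tip (a point): Centre of the 26 mm black ball at the end of the right switch, 55 mm from its pivot, which lies 42 mm above the table. From off to on the ball moves 53 mm along the warmer's +x, its centre 90 mm above the table at both ends and 97 mm half-way
- tube_0_center (a point): Capped clear tube in the rack, 12 mm in diameter and 76 mm long, cap 17 mm wide, its top 86 mm above the table. This point is half-way up on its axis. Not to be moved
- tube_1_center (a point): Capped clear tube in the rack, 12 mm in diameter and 76 mm long, cap 17 mm wide, its top 86 mm above the table. This point is half-way up on its axis. Not to be moved
- tube_2_center (a point): Capped clear tube in the rack, 12 mm in diameter and 76 mm long, cap 17 mm wide, its top 86 mm above the table. This point is half-way up on its axis. Not to be moved
Things that resemble listed ones, but are neither listed nor needed, are in the scene too. Of the things shaped like the part that bears probe_grip, the grey one is meant.

How it is judged (in metres and radians):
On the way, in this order (a step that is already met when the one before it is completed fails the run):
1. the probe stands on the bottom of the full-depth well with its mark level with the mouth (((horizontal distance between probe_tip and well_l below 0.006 m and z of probe_mark in the frame of well_l between -0.005 and 0.005 m and angle between probe_grip's own z axis and vertical below 0.15 rad) or (horizontal distance between probe_tip and well_m below 0.006 m and z of probe_mark in the frame of well_m between -0.005 and 0.005 m and angle between probe_grip's own z axis and vertical below 0.15 rad) or (horizontal distance between probe_tip and well_r below 0.006 m and z of probe_mark in the frame of well_r between -0.005 and 0.005 m and angle between probe_grip's own z axis and vertical below 0.15 rad))), for 0.3 s.
2. with the probe still there, that well's switch is on and the other two are off ((((horizontal distance between probe_tip and well_l below 0.006 m and z of probe_mark in the frame of well_l between -0.005 and 0.005 m and angle between probe_grip's own z axis and vertical below 0.15 rad) and (value of joint switch_l above 0.8 rad and value of joint each of switch_m, switch_r below 0.3 rad)) or ((horizontal distance between probe_tip and well_m below 0.006 m and z of probe_mark in the frame of well_m between -0.005 and 0.005 m and angle between probe_grip's own z axis and vertical below 0.15 rad) and (value of joint each of switch_l, switch_r below 0.3 rad and value of joint switch_m above 0.8 rad)) or ((horizontal distance between probe_tip and well_r below 0.006 m and z of probe_mark in the frame of well_r between -0.005 and 0.005 m and angle between probe_grip's own z axis and vertical below 0.15 rad) and (value of joint each of switch_l, switch_m below 0.3 rad and value of joint switch_r above 0.8 rad)))), for 0.2 s.
At the end, for the whole second after the job is handed in: The probe stands released and at rest in the full-depth well, its tip within 6 mm of the well's axis, its mark within 5 mm of the mouth's level, leaning less than 0.15 rad; the switch of that well is on (above 0.8 rad) and the other two are off (below 0.3 rad) ((((horizontal distance between probe_tip and well_l below 0.006 m and z of probe_mark in the frame of well_l between -0.005 and 0.005 m and angle between probe_grip's own z axis and vertical below 0.15 rad) and (value of joint switch_l above 0.8 rad and value of joint each of switch_m, switch_r below 0.3 rad)) or ((horizontal distance between probe_tip and well_m below 0.006 m and z of probe_mark in the frame of well_m between -0.005 and 0.005 m and angle between probe_grip's own z axis and vertical below 0.15 rad) and (value of joint each of switch_l, switch_r below 0.3 rad and value of joint switch_m above 0.8 rad)) or ((horizontal distance between probe_tip and well_r below 0.006 m and z of probe_mark in the frame of well_r between -0.005 and 0.005 m and angle between probe_grip's own z axis and vertical below 0.15 rad) and (value of joint each of switch_l, switch_m below 0.3 rad and value of joint switch_r above 0.8 rad))) and linear speed of probe below 0.02 m/s); the robot touches nothing.
It fails at once if the probe is dropped into a well (faster than 0.4 m/s with its tip inside the block) (height (world z) of probe_tip below 0.085 m and linear speed of probe above 0.4 m/s and (horizontal distance between probe_tip and well_l below 0.01 m or horizontal distance between probe_tip and well_m below 0.01 m or horizontal distance between probe_tip and well_r below 0.01 m)).
It fails at once if the probe is pressed hard against the block beside or in a well (more than 45 N) (contact force between probe and warmer above 45 N).
It fails at once if a tube in the rack is lifted out or shifted by more than 40 mm (distance of any of tube_0_center, tube_1_center, tube_2_center from where it was at the start of the episode above 0.04 m).
It also fails if it takes over 58 s, if anything falls off the work surface, if the arm or the gripper's body presses on something with over 40 N, if the wrist force passes 120 N, or if a joint passes its speed limit or range.

## Working session

There is one attempt and no reset: what is moved stays moved. The work goes in short steps, Python scripts to look and compute and a tool call to move; the robot and the scene stay as the last step left them, time stands still between calls to the robot, and variables do not carry over. Pictures are saved under pics/ and viewed, and the job is handed in when it is done.

Besides the shell and the picture viewer there is one more tool, called after "Emit:" as name(argument=value, ...) on one line, values as JSON. jog_arm: Moves the arm, as the interface text tells. Its arguments: {"type":"object","properties":{"deltas":{"type":"array"},"claw":{"type":"number"},"force":{"type":"number"}},"required":["deltas"]}

```bash
ls; mkdir -p pics; cat > h.py <<'E'
import numpy as np,cv2,sys
from plant import r
def grab(n,save=None):
    f=r.grab_frame(n)
    if save: cv2.imwrite('pics/'+save,cv2.cvtColor(f['frame'],cv2.COLOR_RGB2BGR))
    return f
def ray(f,uv):
    uv=np.array(uv,float).reshape(-1,1,2)
    n=cv2.undistortPoints(uv,np.array(f['mtx'],float),np.array(f['dist_coeffs'],float)).reshape(-1,2)
    M=np.array(f['world_to_cam'],float);R=M[:3,:3];t=M[:3,3]
    d=np.c_[n,np.ones(len(n))]@R
    return -R.T@t,d
def plane(f,uv,z):
    o,d=ray(f,uv); s=(z-o[2])/d[:,2]; return o+d*s[:,None]
def proj(f,P):
    M=np.array(f['world_to_cam'],float)
    p,_=cv2.projectPoints(np.array(P,float).reshape(-1,3),cv2.Rodrigues(M[:3,:3])[0],M[:3,3],np.array(f['mtx'],float),np.array(f['dist_coeffs'],float))
    return p.reshape(-1,2)
def depthpts(f):
    h,w=f['depth'].shape
    v,u=np.mgrid[:h,:w]; uv=np.c_[u.ravel(),v.ravel()].astype(float)
    o,d=ray(f,uv); return (o+d*f['depth'].ravel()[:,None]).reshape(h,w,3)
E
python3 - <<'E'
from h import *
for n in('side','top'):
    f=grab(n,n+'0.png'); M=np.array(f['world_to_cam']); print(n,-M[:3,:3].T@M[:3,3],M[2,:3],f['mtx'],f['dist_coeffs'])
print(r.state())
E
```

```text
pics
side [ 373.19304863 -799.49035178  505.93541435] [ 0.23755571  0.83195118 -0.5014225 ] [[481.95736503   0.         315.32091824]
 [  0.         481.95736503 236.83441001]
 [  0.           0.           1.        ]] [-0.05005775  0.          0.          0.          0.        ]
top [ 448.9641795  -115.10014674 1126.7764753 ] [ 0.10234534  0.01143388 -0.99468321] [[506.79686924   0.         319.68967522]
 [  0.         506.79686924 232.66140781]
 [  0.           0.           1.        ]] [-0.02465894  0.          0.          0.          0.        ]
{'time_s': 0.1, 'joint_positions': array([-1.31911899e+00,  2.21134262e-01,  1.52746637e+00,  2.07902582e-06,
        1.39471694e+00, -1.26084352e-01]), 'joint_velocities': array([-0.0011541 , -0.00197423, -0.00502824, -0.00130294, -0.0009798 ,
       -0.00032472]), 'joint_torque': array([ 7.35973390e-04, -4.98245215e+01, -3.90546656e+01, -1.35784567e-04,
        5.71013879e-03,  3.30059743e-05]), 'eef_pos': array([ 230.42888181, -580.53097348,  302.93264355]), 'tool_rot': array([ 8.27296665e-01, -5.61764616e-01, -6.46244142e-04, -5.71145682e-04]), 'force': array([-0.07949935,  0.924256  ,  0.23241408]), 'wrist_torque': array([-0.00149508, -0.00253497,  0.03605163]), 'opening': 85.39515160262216}
```

View pics/side0.png

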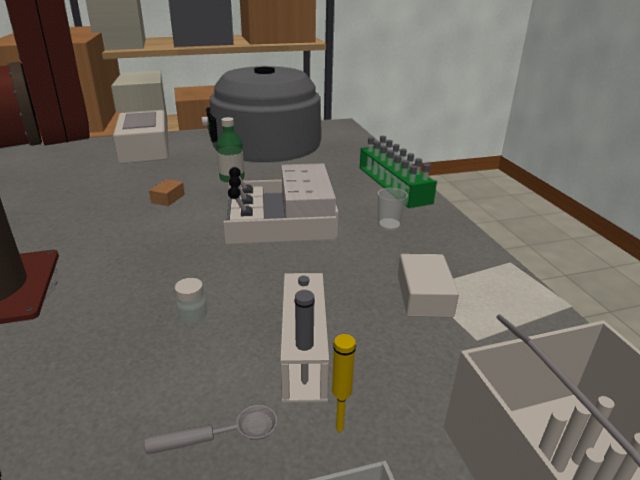

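View pics/top0.png

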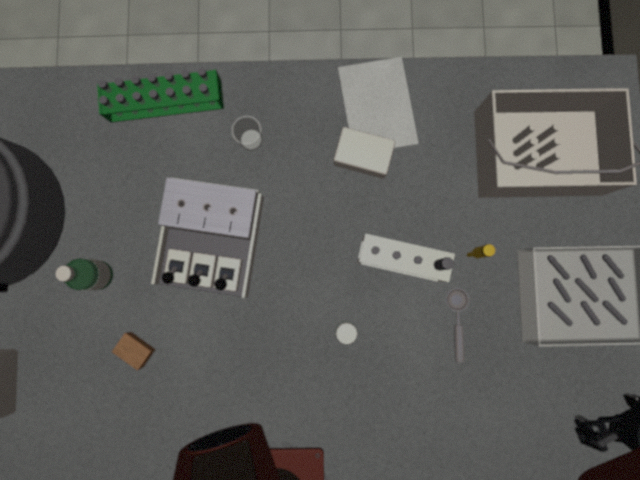

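The top view shows the warmer at about (207,235) with its wells at row ~208 and switch balls at row ~280. The rack is at (407,257), with the grey probe at its right end (443,264). A yellow decoy stands at (485,251). I'll enlarge these areas.

```bash
python3 - <<'E'
import cv2
t=cv2.imread('pics/top0.png');s=cv2.imread('pics/side0.png')
cv2.imwrite('pics/t_w.png',cv2.resize(t[165:305,140:275],None,fx=4,fy=4,interpolation=cv2.INTER_CUBIC))
cv2.imwrite('pics/t_r.png',cv2.resize(t[220:300,345:505],None,fx=5,fy=5,interpolation=cv2.INTER_CUBIC))
cv2.imwrite('pics/s_w.png',cv2.resize(s[150:250,210:350],None,fx=5,fy=5,interpolation=cv2.INTER_CUBIC))
E
```

```text
(no output)
```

View pics/t_w.png

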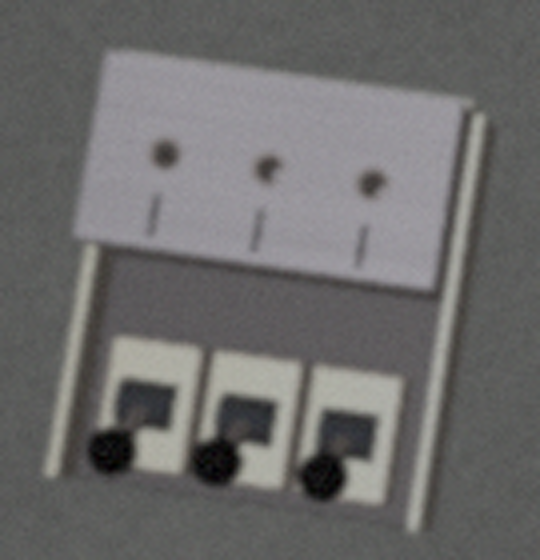

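View pics/t_r.png

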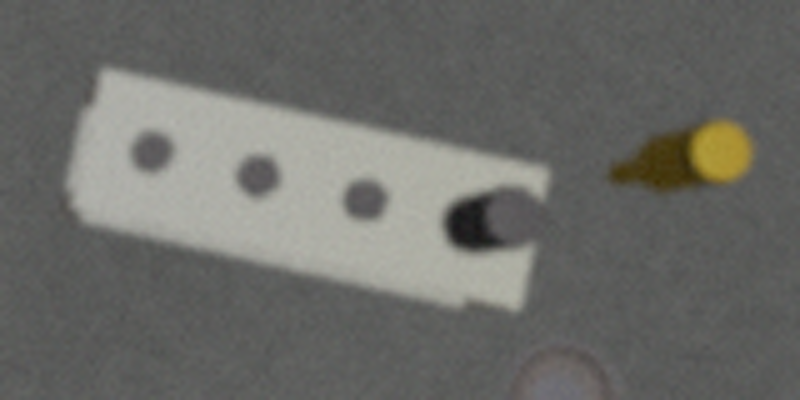

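View pics/s_w.png

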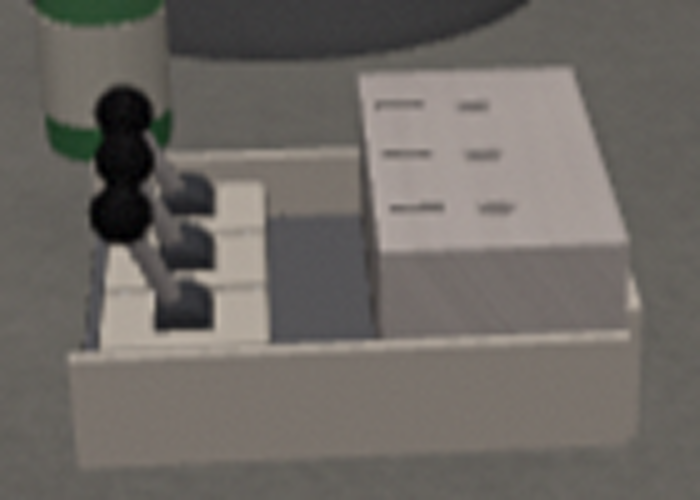

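```bash
cat > loc.py <<'E'
from h import *
def wells(f,guess):
    g=f['frame'].astype(float).min(2); out=[]
    for (u,v) in guess:
        u0,v0=int(u)-8,int(v)-8
        p=g[v0:v0+17,u0:u0+17]; bg=np.median(p)
        w=np.clip(bg-12-p,0,None)
        yy,xx=np.mgrid[:17,:17]; w[(xx-8)**2+(yy-8)**2>36]=0
        m=(w>8).astype(float)
        out.append((u0+(xx*m).sum()/m.sum(),v0+(yy*m).sum()/m.sum(),m.sum()))
    return np.array(out)
E
python3 - <<'E'
from loc import *
T=grab('top');S=grab('side')
for n in range(3):
    T2=grab('top'); T['frame']=(T['frame'].astype(float)*(n+1)+T2['frame'])/(n+2)
w=wells(T,[(181,203.5),(206.6,207),(232.6,210.6)]);print(w)
P=plane(T,w[:,:2],90);print('wells top',P, np.linalg.norm(np.diff(P,axis=0),axis=1))
b=wells(T,[(167,277),(194,280),(220,283)])
a=T['frame']
m=(a.max(2)<30).astype(np.uint8)
n,l,st,c=cv2.connectedComponentsWithStats(m[260:300,150:240]);print(st,c+[150,260])
# tubes
w=wells(T,[(374.9,249.9),(396,254.7),(417.7,259.6)]);P=plane(T,w[:,:2],86);print('caps',w,P,np.linalg.norm(np.diff(P,axis=0),axis=1))
# depth check
D=depthpts(T)
for u,v in [(190,225),(410,248),(340,150)]:print(D[v,u])
hd=D[255:275,435:460]; q=hd.reshape(-1,3); q=q[q[:,2]>145]; print('handle',len(q),q.mean(0),q.min(0),q.max(0))
g=wells(S,[(210+475/5,150+105/5)])
E
```

```text
[[180.81632653 203.18367347  49.        ]
 [206.35555556 206.55555556  45.        ]
 [232.44680851 210.44680851  47.        ]]
wells top [[622.26565772 184.77094995  90.        ]
 [614.18084144 131.27569761  90.        ]
 [605.02680516  76.8677987   90.        ]] [54.10273817 55.17260048]
[[   0    0   90   40 3362]
 [  13   13   10   10   80]
 [  39   15   10   11   81]
 [  66   18    9   12   77]] [[194.57852469 279.44289114]
 [167.4375     277.45      ]
 [193.50617284 280.0617284 ]
 [220.23376623 283.53246753]]
caps [[374.91044776 249.91044776  67.        ]
 [396.15151515 254.74242424  66.        ]
 [417.68656716 259.55223881  67.        ]] [[ 518.46644419 -216.04999793   86.        ]
 [ 507.79303234 -259.34858415   86.        ]
 [ 497.17579299 -303.16218754   86.        ]] [44.59472266 45.08167713]
[576.50497058 165.69299168  87.57569751]
[ 522.16673946 -290.59887249   71.6648001 ]
[ 740.36590445 -149.81639766   46.87744478]
handle 140 [ 485.58313676 -340.06575902  181.31190843] [ 448.9641795  -358.65049187  145.62240558] [ 498.44340237 -115.10014674 1126.7764753 ]
```

```bash
python3 - <<'E'
from loc import *
T=grab('top');S=grab('side')
def tri(uT,uS):
    o1,d1=ray(T,uT);o2,d2=ray(S,uS);d1=d1[0];d2=d2[0]
    A=np.c_[d1,-d2];s=np.linalg.lstsq(A,o2-o1,rcond=None)[0]
    p,q=o1+s[0]*d1,o2+s[1]*d2
    return (p+q)/2,p-q
# wells in side
gs=[(210+472/5,150+105/5),(210+482/5,150+155/5),(210+496/5,150+208/5)]
for g in gs: print('well side',plane(S,[g],90))
for a,b in [((167.4,277.4),(210+123/5,150+110/5)),((193.5,280.1),(210+123/5,150+159/5)),((220.2,283.5),(210+120/5,150+213/5))]:
    print('ball',tri([a],[b]))
# probe: rows scan in side of dark grey handle
s=S['frame'].astype(int)
for v in range(300,348,6):
    row=s[v,285:325]; m=np.where(row.max(1)<75)[0]; print(v,285+m.min(),285+m.max())
h=cv2.cvtColor(T['frame'],cv2.COLOR_RGB2GRAY)[255:275,432:460];print(h)
E
python3 - <<'E'
import cv2
s=cv2.imread('pics/side0.png')
cv2.imwrite('pics/s_r.png',cv2.resize(s[260:410,260:370],None,fx=4,fy=4,interpolation=cv2.INTER_CUBIC))
E
```

```text
well side [[625.81340942 181.73788669  90.        ]]
well side [[615.96439353 126.22881798  90.        ]]
well side [[607.80399644  72.26123947  90.        ]]
ball (array([470.62363645, 209.80630526,  92.00585565]), array([-3.76090477,  0.39103969,  0.05096987]))
ball (array([464.04329115, 156.0658318 ,  91.77540162]), array([-3.19267071,  0.32820244,  0.04445031]))
ball (array([456.07762872, 101.18399405,  92.06681386]), array([-2.72538353,  0.274381  ,  0.04224352]))
300 295 313
306 296 312
312 296 312
318 296 312
324 296 312
330 296 312
336 296 312
342 296 312
[[175 174 173 170 173 174 174 174 172 174 175 171 169 172 170 172 173 172
  178 172 168 166 135 107  93  94  92  92]
 [174 174 172 176 175 170 173 174 174 171 173 171 164 157 158 156 158 161
  168 171 172 160 132 100  93  96  94  90]
 [172 172 173 173 170 174 172 169 164 157 157 148 135 122 119 123 126 135
  145 160 171 159 128  97  91  94  92  92]
 [172 171 171 171 168 163 157 148 133 124 114 104  94  93  89  96  98 104
  119 137 155 148 115  94  92  90  92  93]
 [175 173 166 159 141 122 114  98  83  74  69  75  86  90  91 
[... 1110 characters left out ...]
171 166 158 135 108  86  77  62  59  68  75  84  89  98 104 116 120 132
  143 129 107  98  92  93  93  95  94  90]
 [171 174 170 161 148 134 125 116 111 122 125 136 145 149 151 152 157 161
  159 136 110  98  94  94  95  90  87  94]
 [173 168 176 175 170 163 162 159 156 156 160 166 169 169 174 170 171 172
  157 132 103  90  96  95  96  96  95  92]
 [174 172 170 174 170 173 173 167 169 172 173 171 171 171 172 173 175 171
  159 122  96  89  94  90  95  95  95  91]
 [172 174 168 174 176 171 177 173 172 174 173 172 174 172 171 173 172 170
  155 120  99  92  94  94  98  95  92  91]
 [174 173 173 174 171 173 175 172 175 176 173 173 175 174 175 174 173 171
  146 113  93  93  92  95  92  98  92  92]]
```

View pics/s_r.png

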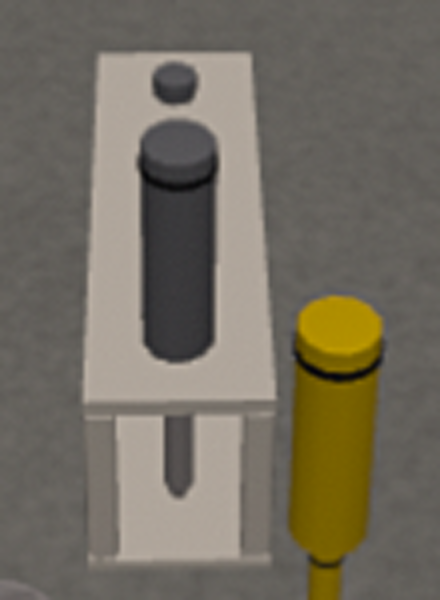

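```bash
python3 - <<'E'
from loc import *
T=grab('top');S=grab('side')
print('probe top by side',plane(S,[(304.4,296.0)],156))
print('2nd tube cap by side',plane(S,[(260+175/4,260+77/4)],86))
for p in [(486.5,-346.9,156),(486.5,-346.9,76)]: print('top px',proj(T,[p]),'side px',proj(S,[p]))
st=r.state();print(st['eef_pos'],st['tool_rot'])
from scipy.spatial.transform import Rotation as R
print(R.from_quat(st['tool_rot']).as_matrix())
E
```

```text
probe top by side [[ 488.48856132 -351.46623006  156.        ]]
2nd tube cap by side [[ 520.99288513 -221.28894032   86.        ]]
top px [[447.32784142 262.93696065]] side px [[301.84938868 294.02486789]]
top px [[438.15371184 264.59234178]] side px [[302.0578298  343.97285144]]
[ 230.52759651 -580.91234153  303.91139205] [ 8.27300527e-01 -5.61759591e-01  4.11768330e-06 -1.30422584e-05]
[[ 3.68852323e-01 -9.29488012e-01  2.14663506e-05]
 [-9.29488012e-01 -3.68852322e-01  1.69534382e-05]
 [-7.84010433e-06 -2.62060306e-05 -1.00000000e+00]]
```

Emit:
jog_arm(deltas=[[[0,0,0,0,0,-10],[0,0,0,0,0,-10],[0,0,0,0,0,-10],[0,0,0,0,0,-10],[0,0,0,0,0,-10],[0,0,0,0,0,-9.3]]], claw=8.5, force=40)

```text
time_s: 1.3
eef_pos: [230.5, -580.9, 303.9]
tool_rot: [0.997, -0.076, -0.0, 0.0]
force: [-0.3, 0.2, 0.1]
opening: 85.0
```

Emit:
jog_arm(deltas=[[[3.1,-3.8,0.8,0,0,0],[3.1,-3.8,0.8,0,0,0],[3.1,-3.8,0.8,0,0,0],[3.1,-3.8,0.8,0,0,0],[3.1,-3.8,0.8,0,0,0],[3.1,-3.9,0.8,0,0,0],[3.1,-4.0,0.6,0,0,0],[0,0,0,0,0,0]]])

```text
time_s: 2.3
eef_pos: [489.1, -346.5, 249.3]
tool_rot: [0.997, -0.077, -0.0, -0.001]
force: [0.8, 0.3, 0.5]
opening: 84.8
```

```bash
cat >> h.py <<'E'
from scipy.spatial.transform import Rotation as Rot
def go(t,yaw=None):
    s=r.state();R=Rot.from_quat(s['tool_rot']);m=R.as_matrix()
    print('t',s['time_s'],'pos',s['eef_pos'].round(2),'yaw',np.degrees(np.arctan2(m[1,0],m[0,0])).round(2),'zax',m[:,2].round(4),'F',s['force'].round(2),'op',s['opening'])
    if t is not None: print('delta tool cm',(m.T@(np.array(t)-s['eef_pos'])/10).round(3))
E
python3 - <<'E'
from h import *
go([487.7,-349.2,172]); grab('side','s1.png');grab('top','t1.png')
E
```

```text
t 2.3 pos [ 489.11 -346.55  249.27] yaw -8.79 zax [-2.0e-04  1.3e-03 -1.0e+00] F [0.75 0.35 0.46] op 84.81891028032072
delta tool cm [-0.095  0.294  7.727]
```

View pics/s1.png

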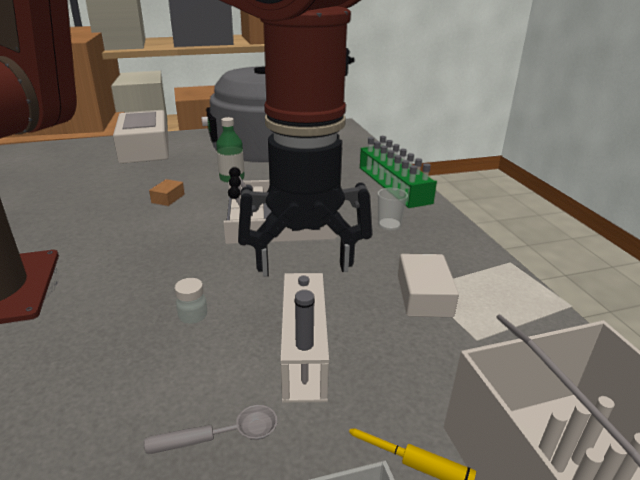

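The gripper is centred over the grey probe, with the fingers at u≈267 and 347 and the handle at u≈304. The yellow decoy now lies on the table at (410,455), so I'll check later whether it is still moving. Next I'll lower the gripper and close it.

Emit:
jog_arm(deltas=[[[-0.1,0.3,2,0,0,-0.3],[0,0,2,0,0,0],[0,0,2,0,0,0],[0,0,1.6,0,0,0],[0,0,0,0,0,0],[0,0,0,0,0,0]]])

```text
time_s: 3.15
eef_pos: [486.0, -352.5, 174.3]
tool_rot: [0.997, -0.076, 0.0, 0.0]
force: [-0.2, -1.1, -0.1]
opening: 84.7
```

```bash
python3 - <<'E'
from h import *
go([487.7,-349.2,172]); grab('side','s2.png')
E
```

```text
t 3.15 pos [ 486.01 -352.48  174.33] yaw -8.75 zax [ 5.e-04 -5.e-04 -1.e+00] F [-0.17 -1.11 -0.06] op 84.731202224767
delta tool cm [ 0.117 -0.349  0.233]
```

View pics/s2.png

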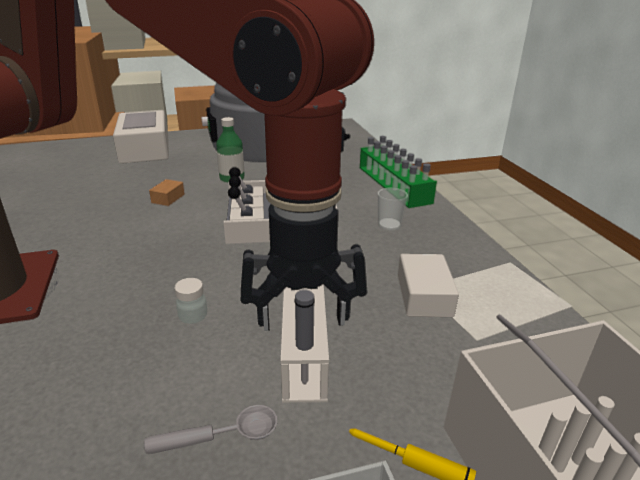

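```bash
python3 - <<'E'
from h import *
f=grab('side');s=r.state();p=s['eef_pos'];x=Rot.from_quat(s['tool_rot']).as_matrix()[:,0];print(p)
for o in(-43,43): print(proj(f,[p+x*o+[0,0,-60],p+x*o+[0,0,-73]]))
D=depthpts(f)
for u,v in[(304,296),(304,310),(304,330),(264,322),(343,318),(242,280)]:print(u,v,D[v,u])
f=grab('top','t2.png')
E
```

```text
[ 486.26808155 -352.63412528  174.97846432]
[[268.02857203 325.88556764]
 [268.44440222 333.94782138]]
[[337.28973659 321.00995834]
 [336.93262248 329.00915529]]
304 296 [ 488.20994617 -350.62794586  155.44016378]
304 310 [ 485.70458805 -360.32221785  142.18603409]
304 330 [ 485.66097986 -360.35972724  111.0453803 ]
264 322 [ 437.76488842 -355.14307274  129.73118434]
343 318 [ 532.30497966 -369.4801832   127.37107922]
242 280 [ 415.9351873  -353.85584365  193.87586087]
```

View pics/t2.png

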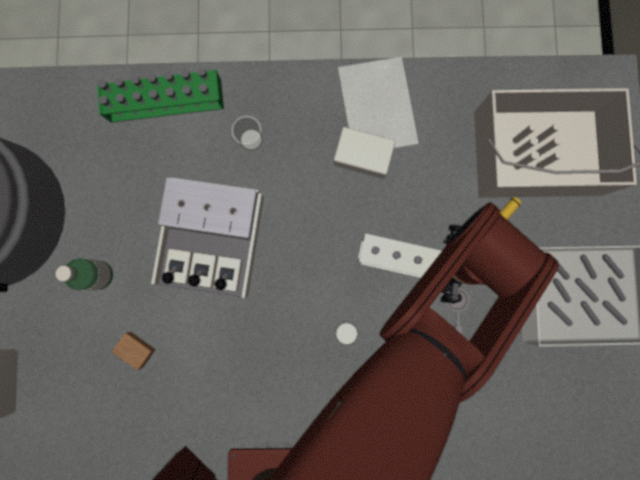

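Emit:
jog_arm(deltas=[[[0,-0.2,0.3,0,0,0],[0,0,0,0,0,0],[0,0,0,0,0,0],[0,0,0,0,0,0],[0,0,0,0,0,0]]], claw=1.5)

```text
time_s: 3.92
eef_pos: [486.1, -350.3, 171.0]
tool_rot: [0.997, -0.076, 0.0, 0.0]
force: [-0.1, 0.4, 0.2]
opening: 22.8
```

Emit:
jog_arm(deltas=[[[0,0,0,0,0,0],[0,0,0,0,0,0],[0,0,0,0,0,0],[0,0,0,0,0,0]]])

```text
time_s: 4.42
eef_pos: [486.1, -350.3, 171.0]
tool_rot: [0.997, -0.076, 0.0, 0.0]
force: [0.9, 0.8, 1.9]
opening: 23.0
```

Emit:
jog_arm(deltas=[[[0,0,-1,0,0,0],[0,0,-2,0,0,0],[0,0,-2,0,0,0],[0,0,-2,0,0,0],[0,0,-2,0,0,0],[0,0,-2,0,0,0],[0,0,-1,0,0,0],[0,0,0,0,0,0],[0,0,0,0,0,0]]])

```text
time_s: 5.55
eef_pos: [485.7, -349.9, 289.9]
tool_rot: [0.997, -0.076, -0.001, -0.001]
force: [0.4, -0.7, -1.6]
opening: 22.7
```

```bash
python3 - <<'E'
from loc import *
W=np.array([[622.27,184.77],[614.18,131.28],[605.03,76.87]])
go([605+1.5,77-2.2,295]); f=grab('side','s3.png')
s=r.state();p=s['eef_pos']
print(proj(f,[p+[0,0,-55+40],p+[0,0,-55-40],p+[0,0,-55-110]]))
im=cv2.imread('pics/s3.png');cv2.imwrite('pics/s3z.png',cv2.resize(im[150:350,230:380],None,fx=3,fy=3,interpolation=cv2.INTER_CUBIC))
E
```

```text
t 5.55 pos [ 485.69 -349.93  289.88] yaw -8.75 zax [-0.0013  0.0012 -1.    ] F [ 0.4  -0.72 -1.62] op 22.69218914316114
delta tool cm [  5.475 -43.818  -0.477]
[[301.42405641 206.67432506]
 [301.66004679 268.74015474]
 [301.85538078 316.05617812]]
```

View pics/s3z.png

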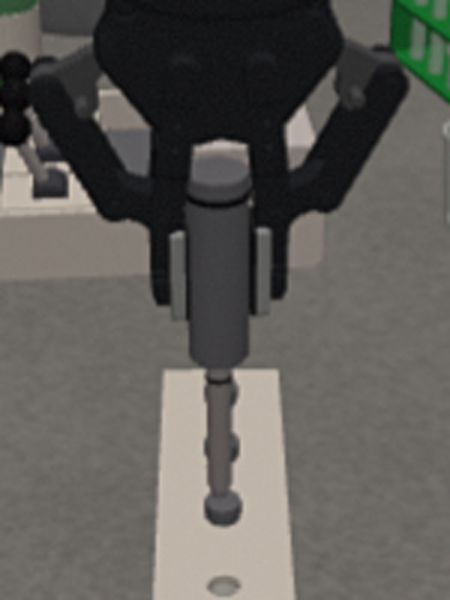

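Emit:
jog_arm(deltas=[[[0.2,-2,0,0,0,0],[0.6,-5,0,0,0,0],[0.6,-5,0,0,0,0],[0.6,-5,0,0,0,0],[0.6,-5,0,0,0,0],[0.6,-5,0,0,0,0],[0.6,-5,0,0,0,0],[0.6,-5,0,0,0,0],[0.6,-4.5,0,0,0,0],[0.5,-2.3,0,0,0,0]]])

```text
time_s: 6.85
eef_pos: [606.6, 77.6, 290.4]
tool_rot: [0.997, -0.075, -0.001, -0.0]
force: [0.6, 0.0, -1.4]
opening: 23.0
```

Emit:
jog_arm(deltas=[[[0,0,1,0,0,-0.3],[0,0,1,0,0,0],[0,0,0,0,0,0]]])

```text
time_s: 7.22
eef_pos: [606.0, 73.0, 268.9]
tool_rot: [0.997, -0.075, -0.002, 0.0]
force: [0.0, -0.0, -1.3]
opening: 23.1
```

```bash
python3 - <<'E'
from loc import *
f=grab('side','s4.png')
go([605+.5,77-2.2,265]); 
s=r.state();p=s['eef_pos']
print(proj(f,[p+[0,0,-55+40],p+[0,0,-55-40],p+[0,0,-55-110]]))
im=cv2.imread('pics/s4.png');cv2.imwrite('pics/s4z.png',cv2.resize(im[100:230,240:360],None,fx=5,fy=4.6,interpolation=cv2.INTER_CUBIC))
grab('top','t4.png')
im=cv2.imread('pics/t4.png');cv2.imwrite('pics/t4z.png',cv2.resize(im[165:305,140:275],None,fx=4,fy=4,interpolation=cv2.INTER_CUBIC))
E
```

```text
t 7.275 pos [606.44  73.07 269.86] yaw -8.55 zax [-2.e-03 -2.e-04 -1.e+00] F [-0.43 -0.33 -0.35] op 22.918160308134162
delta tool cm [-0.118 -0.157  0.486]
[[308.8186869  112.01029818]
 [308.63324028 152.23173263]
 [308.4864658  184.86649341]]
```

View pics/s4z.png

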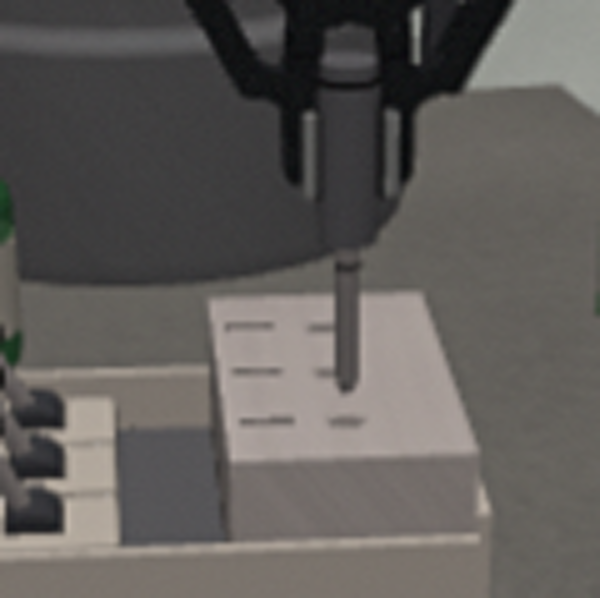

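View pics/t4z.png

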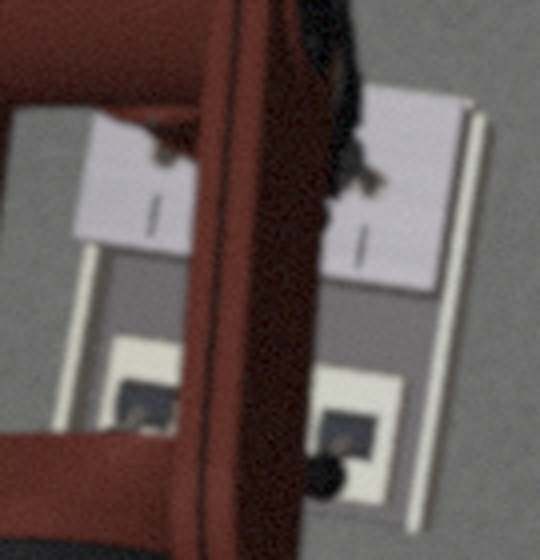

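Emit:
jog_arm(deltas=[[[-0.05,-0.15,0.7,0,0,-0.4],[0,0,0.4,0,0,0],[0,0,0,0,0,0],[0,0,0,0,0,0]]])

```text
time_s: 7.82
eef_pos: [606.8, 75.8, 260.0]
tool_rot: [0.998, -0.07, 0.0, -0.0]
force: [-0.1, -0.7, -1.2]
opening: 23.3
```

```bash
python3 - <<'E'
from loc import *
f=grab('side','s5.png')
go([605+.5,77-2.2,265]); 
s=r.state();p=s['eef_pos']
g=grab('top','t5.png')
q=p+[0,0,-55-110]
print(q,proj(f,[q]),proj(g,[q]),proj(g,[q+[0,0,20]]))
im=cv2.imread('pics/s5.png');a=cv2.resize(im[165:205,285:335],None,fx=12,fy=12,interpolation=cv2.INTER_CUBIC)
im=cv2.imread('pics/t5.png');b=cv2.resize(im[190:230,210:260],None,fx=12,fy=12,interpolation=cv2.INTER_CUBIC)
cv2.imwrite('pics/s5z.png',a);cv2.imwrite('pics/t5z.png',b)
E
```

```text
t 7.875 pos [606.87  75.88 260.12] yaw -8.05 zax [ 3.e-04 -0.e+00 -1.e+00] F [-0.44  0.93 -0.43] op 22.905228611405153
delta tool cm [-0.12   0.126 -0.489]
[606.86639206  75.8801827   95.11539961] [[308.31703132 188.66103212]] [[232.4690534  209.19389101]] [[230.64923768 207.72956756]]
```

View pics/s5z.png

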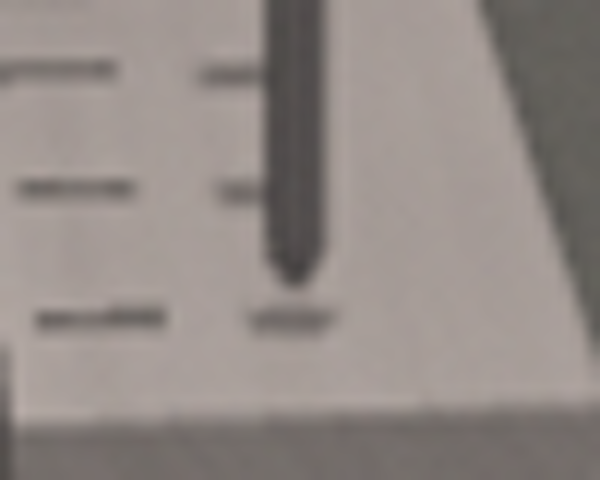

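View pics/t5z.png

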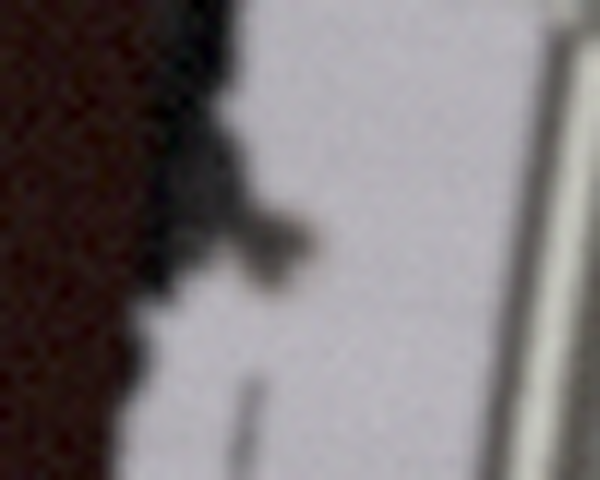

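Emit:
jog_arm(deltas=[[[-0.1,0,0,0,0,0.8],[0,0,0.2,0,0,0],[0,0,0.2,0,0,0],[0,0,0.2,0,0,0],[0,0,0.1,0,0,0],[0,0,0,0,0,0]]])

```text
time_s: 8.68
eef_pos: [605.7, 76.0, 252.7]
tool_rot: [0.997, -0.077, -0.0, -0.0]
force: [0.0, 0.4, -0.2]
opening: 22.8
```

```bash
python3 - <<'E'
from loc import *
f=grab('side','s6.png')
go([605+.5,77-2.2,265]); 
im=cv2.imread('pics/s6.png');a=cv2.resize(im[165:205,285:335],None,fx=12,fy=12,interpolation=cv2.INTER_CUBIC)
cv2.imwrite('pics/s6z.png',a)
E
```

```text
t 8.725 pos [605.78  75.95 252.86] yaw -8.86 zax [-1.e-04  0.e+00 -1.e+00] F [-0.14  0.09 -0.59] op 23.010713790905495
delta tool cm [-0.01   0.118 -1.214]
```

View pics/s6z.png

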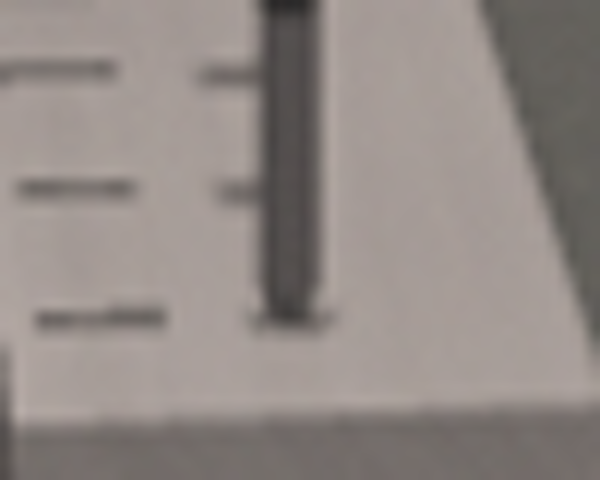

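The tip is in the mouth of the right well, with the shaft at u≈290 in the crop and the mouth spanning 250–333. I'll keep lowering gently.

Emit:
jog_arm(deltas=[[[0,0,0.2,0,0,0],[0,0,0.3,0,0,0],[0,0,0.3,0,0,0],[0,0,0.3,0,0,0],[0,0,0.3,0,0,0],[0,0,0.3,0,0,0],[0,0,0,0,0,0]]])

```text
time_s: 9.6
eef_pos: [605.6, 76.0, 235.5]
tool_rot: [0.997, -0.077, -0.0, 0.0]
force: [-0.4, 0.5, -1.2]
opening: 22.9
```

Emit:
jog_arm(deltas=[[[0,0,0.4,0,0,0],[0,0,0.4,0,0,0],[0,0,0.3,0,0,0],[0,0,0.1,0,0,0],[0,0,0.1,0,0,0],[0,0,0.1,0,0,0],[0,0,0.1,0,0,0],[0,0,0.1,0,0,0],[0,0,0,0,0,0]]])

```text
time_s: 10.72
eef_pos: [605.7, 76.0, 219.8]
tool_rot: [0.997, -0.077, -0.0, 0.0]
force: [0.5, -0.2, -0.7]
opening: 23.1
```

Emit:
jog_arm(deltas=[[[0,0,0.1,0,0,0],[0,0,0.1,0,0,0],[0,0,0,0,0,0]]])

```text
time_s: 11.1
eef_pos: [605.7, 76.0, 217.7]
tool_rot: [0.997, -0.077, -0.0, 0.0]
force: [0.2, -0.2, -1.1]
opening: 23.1
```

Emit:
jog_arm(deltas=[[[0,0,0.1,0,0,0],[0,0,0.1,0,0,0],[0,0,0,0,0,0]]])

```text
time_s: 11.48
eef_pos: [605.7, 76.0, 215.8]
tool_rot: [0.997, -0.077, -0.0, 0.0]
force: [-0.1, 0.5, -0.5]
opening: 23.0
```

```bash
python3 - <<'E'
from loc import *
f=grab('side','s7.png')
go([605+.5,77-2.2,211]); 
im=cv2.imread('pics/s7.png');a=cv2.resize(im[145:205,285:335],None,fx=10,fy=10,interpolation=cv2.INTER_CUBIC)
cv2.imwrite('pics/s7z.png',a)
E
```

```text
t 11.525 pos [605.74  75.99 215.83] yaw -8.85 zax [-1.e-04  0.e+00 -1.e+00] F [-0.31  0.35 -1.34] op 23.175495750245968
delta tool cm [-0.005  0.122  0.483]
```

View pics/s7z.png

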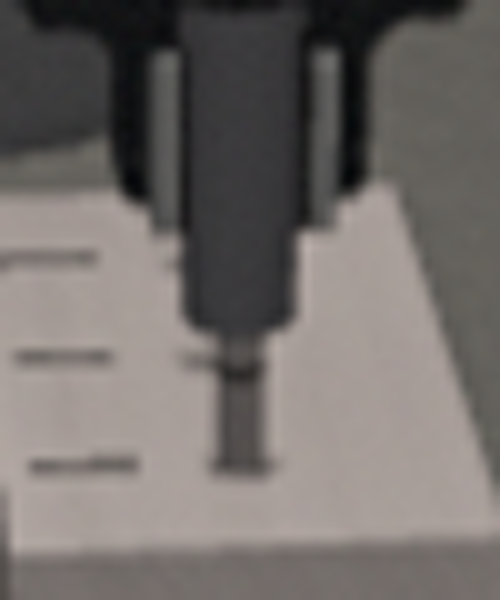

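The mark is still about 20 mm above the mouth (crop v 370 against 465) and there is no contact yet, so this is not the 34 mm well. I'll continue.

Emit:
jog_arm(deltas=[[[0,0,0.1,0,0,0],[0,0,0.1,0,0,0],[0,0,0.1,0,0,0],[0,0,0.1,0,0,0],[0,0,0,0,0,0]]])

```text
time_s: 12.15
eef_pos: [605.7, 76.0, 211.7]
tool_rot: [0.997, -0.077, -0.0, 0.0]
force: [0.4, 0.5, -1.5]
opening: 23.1
```

Emit:
jog_arm(deltas=[[[0,0,0.1,0,0,0],[0,0,0.1,0,0,0],[0,0,0,0,0,0]]])

```text
time_s: 12.52
eef_pos: [606.1, 76.0, 210.8]
tool_rot: [0.997, -0.077, 0.0, -0.0]
force: [-1.7, 0.2, 4.3]
opening: 23.0
```

Emit:
jog_arm(deltas=[[[0,0,0.1,0,0,0],[0,0,0.1,0,0,0],[0,0,0,0,0,0]]])

```text
time_s: 12.9
eef_pos: [606.4, 76.1, 210.5]
tool_rot: [0.997, -0.077, 0.001, -0.0]
force: [-3.5, 0.3, 12.8]
opening: 23.3
```

Contact came at TCP z≈211, which means a depth of about 44 mm, so the right well has a spacer. I'll lift out and try the middle well.

Emit:
jog_arm(deltas=[[[0,0,-0.5,0,0,0],[0,0,-1,0,0,0],[0,0,-1.5,0,0,0],[0,0,-1.5,0,0,0],[0,0,-1.0,0,0,0],[0,0,-0.3,0,0,0],[0,-2.5,0,0,0,0],[0,-3,0,0,0,0],[0,0,0,0,0,0],[0,0,0,0,0,0]]])

```text
time_s: 14.15
eef_pos: [614.0, 130.0, 265.4]
tool_rot: [0.997, -0.077, -0.0, 0.0]
force: [-0.8, -1.1, -1.5]
opening: 23.1
```

```bash
python3 - <<'E'
from loc import *
go([614.4,130.3,256]) 
f=grab('side','s8.png')
im=cv2.imread('pics/s8.png');a=cv2.resize(im[150:200,285:335],None,fx=12,fy=12,interpolation=cv2.INTER_CUBIC)
cv2.imwrite('pics/s8z.png',a)
E
```

```text
t 14.15 pos [613.96 129.98 265.4 ] yaw -8.83 zax [-1.e-03 -6.e-04 -1.e+00] F [-0.83 -1.09 -1.49] op 23.11596514904524
delta tool cm [ 0.04  -0.039  0.94 ]
```

View pics/s8z.png

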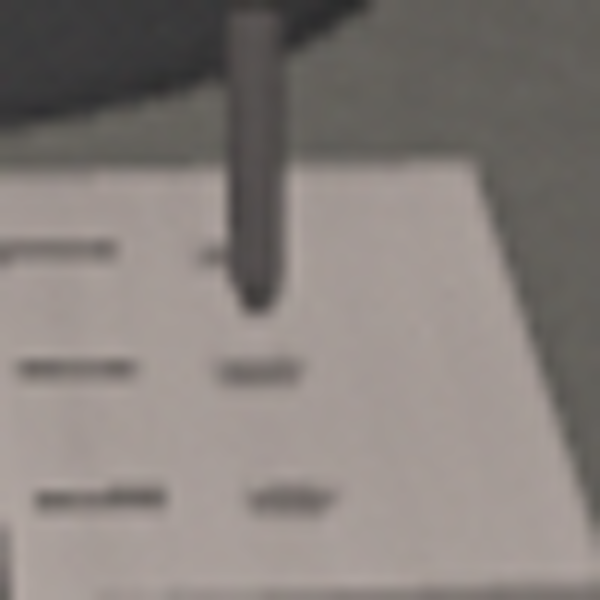

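The shaft (crop u=256) is lined up with the middle well (u=259). I'll lower it.

Emit:
jog_arm(deltas=[[[0.04,-0.03,0.4,0,0,0],[0,0,0.4,0,0,0],[0,0,0.2,0,0,0],[0,0,0.2,0,0,0],[0,0,0.2,0,0,0],[0,0,0.2,0,0,0],[0,0,0,0,0,0]]])

```text
time_s: 15.08
eef_pos: [614.6, 130.6, 249.7]
tool_rot: [0.997, -0.077, -0.0, 0.0]
force: [-0.4, 0.8, -1.6]
opening: 23.0
```

Emit:
jog_arm(deltas=[[[0,0,0.3,0,0,0],[0,0,0.4,0,0,0],[0,0,0.4,0,0,0],[0,0,0.4,0,0,0],[0,0,0.4,0,0,0],[0,0,0.4,0,0,0],[0,0,0.2,0,0,0],[0,0,0,0,0,0]]])

```text
time_s: 16.08
eef_pos: [614.6, 130.5, 224.7]
tool_rot: [0.997, -0.077, -0.0, 0.0]
force: [-0.4, 0.5, -0.3]
opening: 22.9
```

Emit:
jog_arm(deltas=[[[0,0,0.1,0,0,0],[0,0,0.1,0,0,0],[0,0,0.1,0,0,0],[0,0,0.1,0,0,0],[0,0,0,0,0,0]]])

```text
time_s: 16.7
eef_pos: [614.7, 130.6, 221.0]
tool_rot: [0.997, -0.077, 0.0, -0.0]
force: [-0.9, 0.0, -0.7]
opening: 23.4
```

Emit:
jog_arm(deltas=[[[0,0,0.1,0,0,0],[0,0,0.1,0,0,0],[0,0,0,0,0,0]]])

```text
time_s: 17.08
eef_pos: [615.0, 130.7, 220.7]
tool_rot: [0.997, -0.077, 0.001, -0.0]
force: [-2.7, 0.0, 8.0]
opening: 22.9
```

Contact at TCP z≈221 means 34 mm, so the full-depth well must be the left one. I'll move there.

Emit:
jog_arm(deltas=[[[0,0,-0.5,0,0,0],[0,0,-1,0,0,0],[0,0,-1.5,0,0,0],[0,0,-1.3,0,0,0],[0,0,-0.4,0,0,0],[0,-2.5,0,0,0,0],[0.04,-3,0,0,0,0],[0,0,0,0,0,0],[0,0,0,0,0,0]]])

```text
time_s: 18.2
eef_pos: [623.3, 184.5, 265.6]
tool_rot: [0.997, -0.077, -0.0, 0.0]
force: [-0.1, 0.4, -0.6]
opening: 23.2
```

```bash
python3 - <<'E'
from loc import *
go([623.2,184.7,256]) 
f=grab('side','s9.png')
im=cv2.imread('pics/s9.png');a=cv2.resize(im[150:200,285:335],None,fx=12,fy=12,interpolation=cv2.INTER_CUBIC)
cv2.imwrite('pics/s9z.png',a)
E
```

```text
t 18.2 pos [623.32 184.5  265.6 ] yaw -8.83 zax [-6.e-04 -6.e-04 -1.e+00] F [-0.11  0.36 -0.56] op 23.203374819903445
delta tool cm [-0.015 -0.019  0.96 ]
```

View pics/s9z.png

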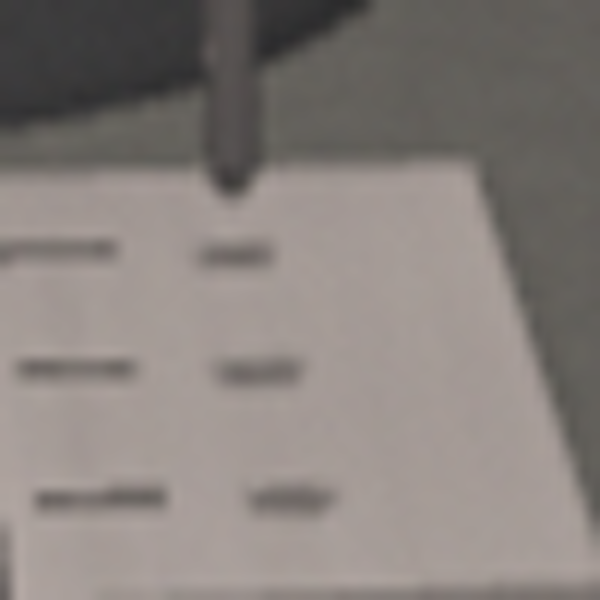

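The shaft (crop u=234) is lined up with the left well (u=235). I'll lower it.

Emit:
jog_arm(deltas=[[[0,0,0.4,0,0,0],[0,0,0.4,0,0,0],[0,0,0.2,0,0,0],[0,0,0.2,0,0,0],[0,0,0.2,0,0,0],[0,0,0.2,0,0,0],[0,0,0,0,0,0]]])

```text
time_s: 19.12
eef_pos: [623.4, 184.8, 249.7]
tool_rot: [0.997, -0.077, -0.0, 0.0]
force: [0.3, 0.5, -1.0]
opening: 23.1
```

Emit:
jog_arm(deltas=[[[0,0,0.3,0,0,0],[0,0,0.4,0,0,0],[0,0,0.4,0,0,0],[0,0,0.4,0,0,0],[0,0,0.4,0,0,0],[0,0,0.4,0,0,0],[0,0,0.2,0,0,0],[0,0,0,0,0,0]]])

```text
time_s: 20.12
eef_pos: [623.4, 184.8, 224.7]
tool_rot: [0.997, -0.077, -0.0, 0.0]
force: [0.6, -0.5, -0.3]
opening: 23.4
```

Emit:
jog_arm(deltas=[[[0,0,0.2,0,0,0],[0,0,0.2,0,0,0],[0,0,0.2,0,0,0],[0,0,0.2,0,0,0],[0,0,0,0,0,0]]])

```text
time_s: 20.75
eef_pos: [623.4, 184.8, 216.6]
tool_rot: [0.997, -0.077, -0.0, 0.0]
force: [-0.7, -0.7, -1.1]
opening: 23.1
```

Emit:
jog_arm(deltas=[[[0,0,0.3,0,0,0],[0,0,0.3,0,0,0],[0,0,0.3,0,0,0],[0,0,0.3,0,0,0],[0,0,0.2,0,0,0],[0,0,0.2,0,0,0],[0,0,0.1,0,0,0],[0,0,0,0,0,0]]])

```text
time_s: 21.75
eef_pos: [623.5, 184.9, 199.8]
tool_rot: [0.997, -0.077, -0.0, 0.0]
force: [-0.6, 0.1, -1.5]
opening: 23.2
```

Emit:
jog_arm(deltas=[[[0,0,0.1,0,0,0],[0,0,0.1,0,0,0],[0,0,0.1,0,0,0],[0,0,0,0,0,0]]])

```text
time_s: 22.25
eef_pos: [623.5, 184.8, 196.7]
tool_rot: [0.997, -0.077, -0.0, 0.0]
force: [-0.3, -0.3, -0.7]
opening: 22.9
```

Emit:
jog_arm(deltas=[[[0,0,0.1,0,0,0],[0,0,0.1,0,0,0],[0,0,0,0,0,0]]])

```text
time_s: 22.62
eef_pos: [623.6, 184.9, 195.0]
tool_rot: [0.997, -0.077, 0.0, -0.0]
force: [0.7, -0.6, -0.4]
opening: 22.9
```

Emit:
jog_arm(deltas=[[[0,0,0.1,0,0,0],[0,0,0,0,0,0],[0,0,0,0,0,0]]])

```text
time_s: 23.0
eef_pos: [623.8, 184.9, 194.8]
tool_rot: [0.997, -0.077, 0.0, -0.0]
force: [-2.9, -0.5, 5.0]
opening: 23.3
```

```bash
python3 - <<'E'
from loc import *
go(None) 
f=grab('side','s10.png')
im=cv2.imread('pics/s10.png');a=cv2.resize(im[130:200,280:340],None,fx=8,fy=8,interpolation=cv2.INTER_CUBIC)
cv2.imwrite('pics/s10z.png',a)
E
```

```text
t 23.0 pos [623.75 184.93 194.79] yaw -8.85 zax [ 8.e-04  2.e-04 -1.e+00] F [-2.88 -0.52  4.97] op 23.268521749518346
```

View pics/s10z.png

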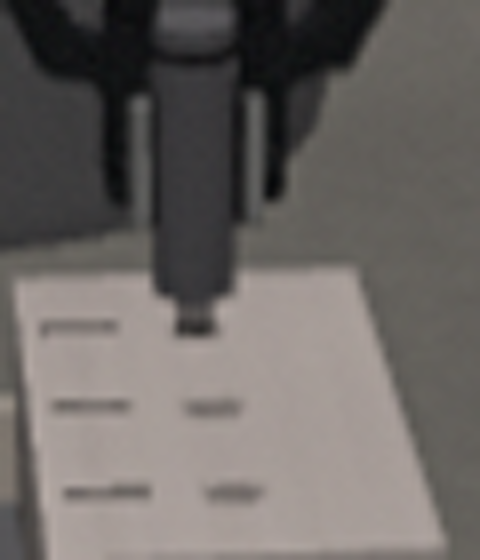

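The ring is level with the mouth of the left well (crop 195,327), with about 5 N of contact. I'll back off slightly, release, then raise the gripper.

Emit:
jog_arm(deltas=[[[0,0,-0.1,0,0,0],[0,0,0,0,0,0],[0,0,0,0,0,0]]])

```text
time_s: 23.42
eef_pos: [623.6, 184.8, 194.9]
tool_rot: [0.997, -0.077, 0.0, -0.0]
force: [-1.4, -0.2, 2.1]
opening: 23.0
```

Emit:
jog_arm(deltas=[[[0,0,0,0,0,0],[0,0,0,0,0,0],[0,0,0,0,0,0],[0,0,0,0,0,0],[0,0,0,0,0,0]]], claw=6)

```text
time_s: 24.05
eef_pos: [623.5, 184.8, 194.9]
tool_rot: [0.997, -0.077, 0.0, -0.0]
force: [0.0, -0.2, -0.1]
opening: 60.0
```

Emit:
jog_arm(deltas=[[[0,0,-1,0,0,0],[0,0,-2,0,0,0],[0,0,-2,0,0,0],[0,0,-2,0,0,0],[0,0,-2,0,0,0],[0,0,-1,0,0,0],[0,0,0,0,0,0]]])

```text
time_s: 24.92
eef_pos: [623.9, 184.9, 296.0]
tool_rot: [0.997, -0.077, 0.001, -0.0]
force: [0.1, 0.6, -0.1]
opening: 59.8
```

```bash
python3 - <<'E'
from loc import *
go(None) 
f=grab('side','s11.png');T=grab('top','t11.png')
im=cv2.imread('pics/s11.png');a=cv2.resize(im[80:220,210:350],None,fx=4,fy=4,interpolation=cv2.INTER_CUBIC)
cv2.imwrite('pics/s11z.png',a)
# well L fk, ball fk estimate
c=np.array([614.5,130.4]);ang=np.radians(-9);ex=np.array([np.cos(ang),np.sin(ang)]);ey=np.array([-ex[1],ex[0]])
o=c-55*ex
for y in(55,0,-55):
    b=o+(-75-26.5)*ex+y*ey; print('ball off pred',b, 'px',proj(f,[[*b,90]]),proj(T,[[*b,90]]))
E
```

```text
t 24.925 pos [623.88 184.91 296.03] yaw -8.85 zax [ 1.7e-03  3.0e-04 -1.0e+00] F [ 0.13  0.65 -0.11] op 59.82763929609711
ball off pred [468.53067027 209.20485251] px [[232.90052526 173.06643947]] [[168.09236839 277.51258345]]
ball off pred [459.9267747  154.88199378] px [[232.03334108 183.0144931 ]] [[194.37287698 281.33419113]]
ball off pred [451.32287912 100.55913505] px [[231.0859702  193.93285123]] [[220.77890228 285.16478361]]
```

View pics/s11z.png

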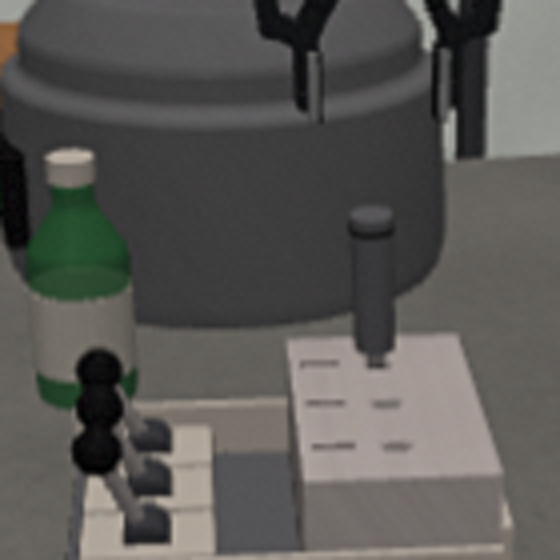

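The probe stands upright and free in the left well (crop 372,280), and the three switch balls are still at the front. I'll close the fingers and move to just in front of the left ball.

Emit:
jog_arm(deltas=[[[-2,0,0,0,0,0],[-3.5,0,0,0,0,0],[-3.5,0,0,0,0,0],[-3.5,0,0,0,0,0],[-3.5,0,0,0,0,0],[-2.5,0,0,0,0,0],[-1,0,0,0,0,0],[0,0,0,0,0,0]]], claw=0)

```text
time_s: 26.02
eef_pos: [430.7, 214.9, 294.6]
tool_rot: [0.997, -0.077, -0.0, 0.0]
force: [0.3, -0.1, 0.2]
opening: -0.0
```

Emit:
jog_arm(deltas=[[[0,0,2,0,0,0],[0,0,3,0,0,0],[0,0,3,0,0,0],[0,0,2,0,0,0],[0,0,0,0,0,0],[0,0,0,0,0,0]]])

```text
time_s: 26.78
eef_pos: [431.8, 214.8, 195.6]
tool_rot: [0.997, -0.077, 0.0, -0.0]
force: [-1.2, 0.0, -0.1]
opening: -0.2
```

```bash
python3 - <<'E'
from loc import *
go([430.9,215.3,155]) 
f=grab('side','s12.png')
im=cv2.imread('pics/s12.png');a=cv2.resize(im[60:220,180:340],None,fx=4,fy=3.7,interpolation=cv2.INTER_CUBIC)
cv2.imwrite('pics/s12z.png',a)
E
```

```text
t 26.775 pos [431.83 214.83 195.62] yaw -8.88 zax [ 9.e-04  2.e-04 -1.e+00] F [-1.22  0.   -0.08] op -0.21933491356444368
delta tool cm [-0.103 -0.031  4.062]
```

View pics/s12z.png

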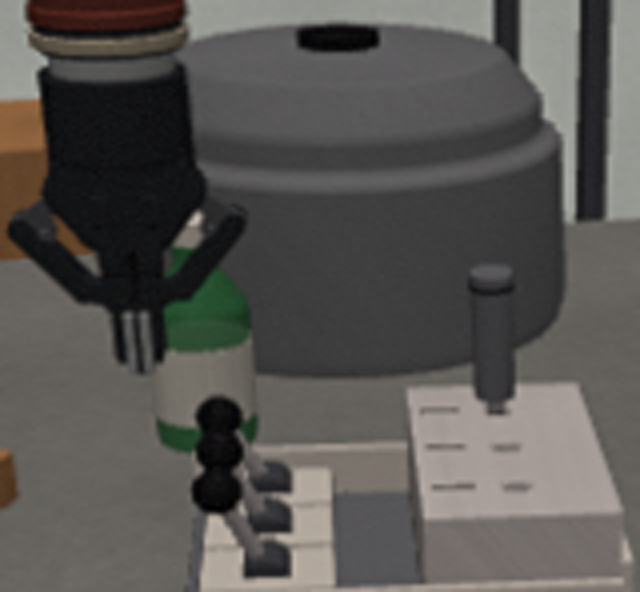

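Emit:
jog_arm(deltas=[[[0,0,2,0,0,0],[0,0,1.8,0,0,0],[0,0,0,0,0,0],[0.5,0,0,0,0,0],[0.5,0,0,0,0,0],[0.5,0,0,0,0,0],[0,0,0,0,0,0]]])

```text
time_s: 27.7
eef_pos: [446.2, 212.7, 157.8]
tool_rot: [0.997, -0.077, -0.0, -0.0]
force: [-3.3, 0.4, 4.1]
opening: 0.2
```

```bash
python3 - <<'E'
from loc import *
go([430.9,215.3,157]) 
f=grab('side','s13.png')
im=cv2.imread('pics/s13.png');a=cv2.resize(im[80:220,190:330],None,fx=4,fy=4,interpolation=cv2.INTER_CUBIC)
cv2.imwrite('pics/s13z.png',a)
E
```

```text
t 27.7 pos [446.17 212.75 157.84] yaw -8.87 zax [-0.e+00  6.e-04 -1.e+00] F [-3.28  0.41  4.09] op 0.20959018829598816
delta tool cm [-1.548 -0.017  0.084]
```

View pics/s13z.png

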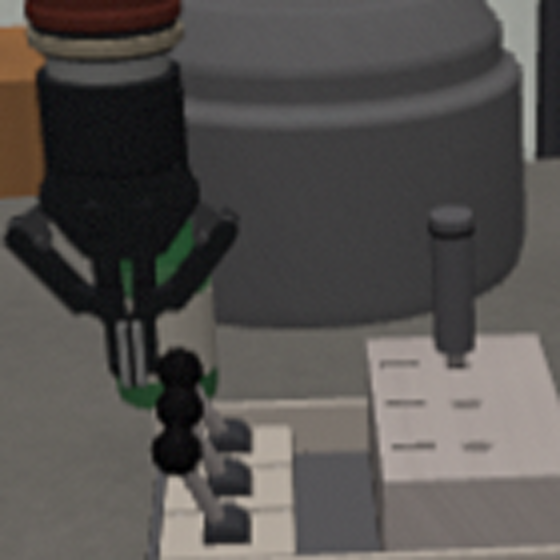

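Emit:
jog_arm(deltas=[[[0.5,0,0,0,0,0],[0.5,0,0,0,0,0],[0,0,0,0,0,0]]])

```text
time_s: 28.12
eef_pos: [455.0, 211.8, 161.5]
tool_rot: [0.997, -0.077, -0.002, -0.0]
force: [-24.9, -3.0, 42.9]
opening: -0.5
```

```bash
python3 - <<'E'
from loc import *
go(None) 
f=grab('side','s14.png')
im=cv2.imread('pics/s14.png');a=cv2.resize(im[80:220,190:330],None,fx=4,fy=4,interpolation=cv2.INTER_CUBIC)
cv2.imwrite('pics/s14z.png',a)
E
```

```text
t 28.125 pos [455.01 211.79 161.53] yaw -8.82 zax [-3.4e-03  4.0e-04 -1.0e+00] F [-24.86  -3.    42.92] op -0.5324220029554306
```

View pics/s14z.png

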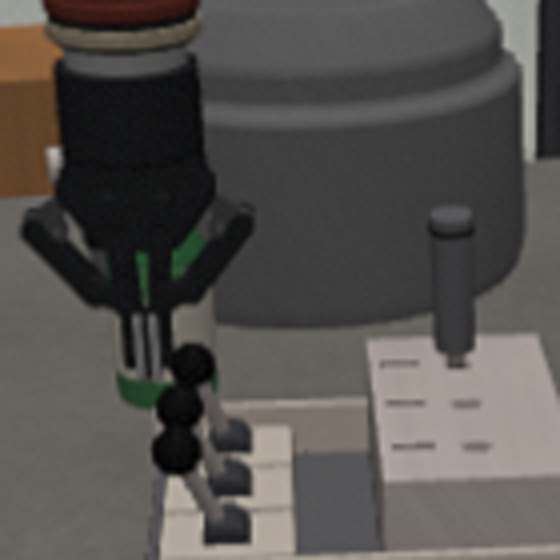

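The force rose to 43 N upwards, so the rising ball is wedged under the sloped finger link. I'll back off and turn the gripper 90° so that the flat side of the fingers does the pushing.

Emit:
jog_arm(deltas=[[[-1.0,0,-0.2,0,0,0],[-1.5,0,-1,0,0,0],[0,0,-3,0,0,0],[0,0,0,0,0,-10],[0,0,0,0,0,-10],[0,0,0,0,0,-10],[0,0,0,0,0,-10],[0,0,0,0,0,-10],[0,0,0,0,0,-10]]])

```text
time_s: 29.3
eef_pos: [431.1, 214.7, 198.9]
tool_rot: [0.901, 0.434, 0.0, 0.0]
force: [0.5, -0.1, -0.7]
opening: -0.0
```

```bash
python3 - <<'E'
from loc import *
go(None);print(r.state()['joint_positions'])
f=grab('side','s15.png')
im=cv2.imread('pics/s15.png');a=cv2.resize(im[40:220,180:340],None,fx=4,fy=3.3,interpolation=cv2.INTER_CUBIC)
cv2.imwrite('pics/s15z.png',a)
E
```

```text
t 29.3 pos [431.06 214.75 198.85] yaw 51.47 zax [ 1.e-04 -1.e-04 -1.e+00] F [ 0.46 -0.11 -0.7 ] op -0.019650147503446652
[ 2.98308712e-01 -2.05704585e-02  1.99324872e+00 -1.08767520e-04
  1.16879037e+00 -5.99923268e-01]
```

View pics/s15z.png

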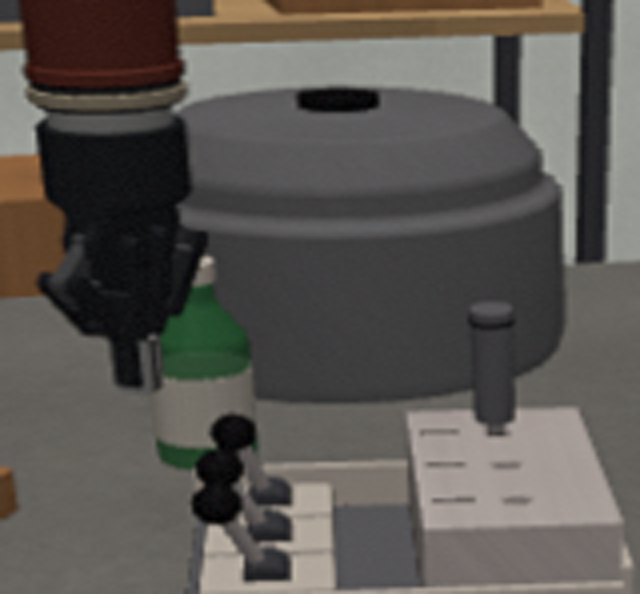

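Emit:
jog_arm(deltas=[[[0,0,0,0,0,-10],[0,0,0,0,0,-10],[0,0,0,0,0,-9.5],[0,0,2,0,0,0],[0,0,2,0,0,0],[0,0,0.5,0,0,0],[0,0,0,0,0,0]]])

```text
time_s: 30.22
eef_pos: [430.9, 214.8, 153.9]
tool_rot: [0.763, 0.647, -0.0, -0.0]
force: [-0.4, -0.0, 0.6]
opening: -0.1
```

Emit:
jog_arm(deltas=[[[0,1,0,0,0,0],[0,1,0,0,0,0],[0,0.5,0,0,0,0],[0,0.5,0,0,0,0],[0,0.5,0,0,0,0],[0,0,0,0,0,0]]])

```text
time_s: 30.98
eef_pos: [465.8, 209.1, 153.9]
tool_rot: [0.762, 0.647, 0.0, 0.0]
force: [-0.5, -0.7, -0.1]
opening: 0.2
```

```bash
python3 - <<'E'
from loc import *
go(None)
f=grab('side','s16.png')
im=cv2.imread('pics/s16.png');a=cv2.resize(im[60:220,180:340],None,fx=4,fy=3.7,interpolation=cv2.INTER_CUBIC)
cv2.imwrite('pics/s16z.png',a)
E
```

```text
t 30.975 pos [465.85 209.05 153.89] yaw 80.64 zax [ 6.e-04 -1.e-04 -1.e+00] F [-0.49 -0.67 -0.05] op 0.20187119455861655
```

View pics/s16z.png

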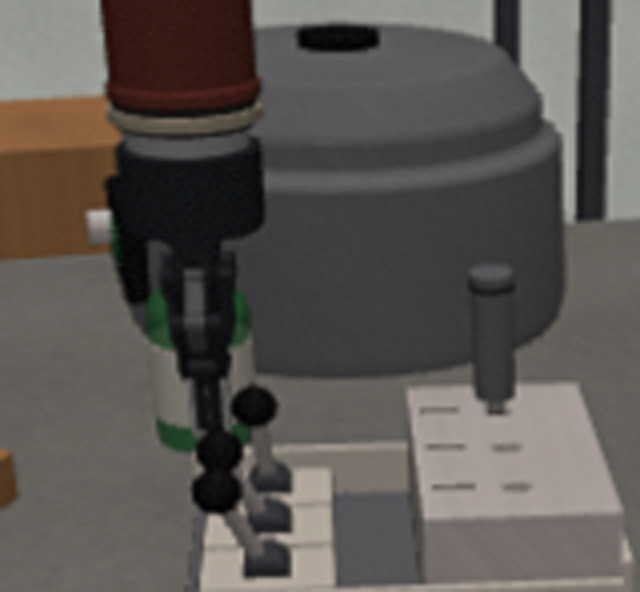

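The left ball is moving freely now, half-way over at (255,405) in the crop, with no force on the tool. I'll keep pushing.

Emit:
jog_arm(deltas=[[[0,0.5,0,0,0,0],[0,0.5,0,0,0,0],[0,0.5,0,0,0,0],[0,0.5,0,0,0,0],[0,0.3,0,0,0,0],[0,0.3,0,0,0,0],[0,0,0,0,0,0]]])

```text
time_s: 31.9
eef_pos: [491.2, 204.8, 153.8]
tool_rot: [0.762, 0.647, -0.0, 0.0]
force: [0.1, -0.1, 0.5]
opening: -0.1
```

```bash
python3 - <<'E'
from loc import *
go(None)
f=grab('side','s17.png')
im=cv2.imread('pics/s17.png');a=cv2.resize(im[60:220,180:340],None,fx=4,fy=3.7,interpolation=cv2.INTER_CUBIC)
cv2.imwrite('pics/s17z.png',a)
E
```

```text
t 31.9 pos [491.23 204.84 153.78] yaw 80.64 zax [ 1.e-04 -2.e-04 -1.e+00] F [ 0.12 -0.06  0.47] op -0.07781983781885146
```

View pics/s17z.png

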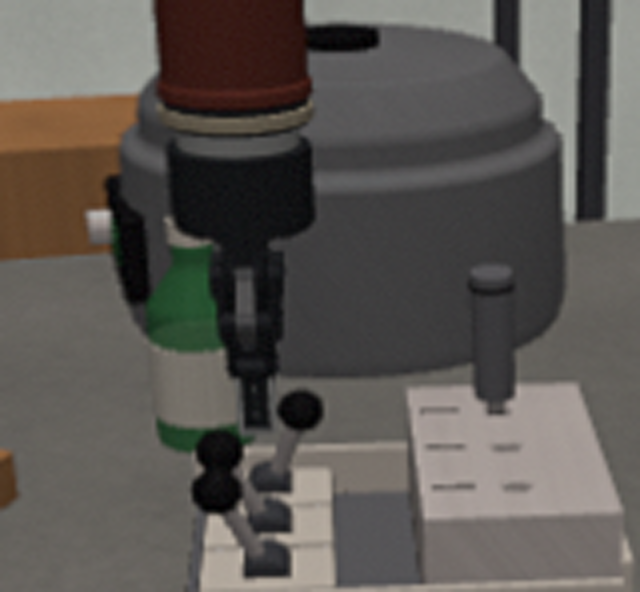

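Emit:
jog_arm(deltas=[[[0,0.3,0,0,0,0],[0,0.2,0,0,0,0],[0,0,0,0,0,0]]])

```text
time_s: 32.33
eef_pos: [496.0, 204.0, 153.8]
tool_rot: [0.762, 0.647, -0.0, -0.0]
force: [-1.1, -0.0, 0.0]
opening: -0.1
```

Emit:
jog_arm(deltas=[[[0,0.1,0,0,0,0],[0,0.1,0,0,0,0],[0,0,0,0,0,0]]])

```text
time_s: 32.7
eef_pos: [498.0, 203.8, 153.9]
tool_rot: [0.762, 0.647, -0.0, -0.0]
force: [-1.9, 0.2, -1.0]
opening: -0.0
```

Emit:
jog_arm(deltas=[[[0,0.1,0,0,0,0],[0,0.1,0,0,0,0],[0,0,0,0,0,0]]])

```text
time_s: 33.08
eef_pos: [498.7, 203.7, 153.7]
tool_rot: [0.762, 0.647, -0.001, -0.001]
force: [-7.2, 0.4, 3.9]
opening: -0.0
```

The switch has reached its stop, with force rising to 7 N. I'll retreat and check.

Emit:
jog_arm(deltas=[[[0,-1,0,0,0,0],[0,-2,0,0,0,0],[0,-2,0,0,0,0],[0,0,-2,0,0,0],[0,-1,-3,0,0,0],[0,-1,-3,0,0,0],[0,-1,-2,0,0,0],[0,0,0,0,0,0]]])

```text
time_s: 34.08
eef_pos: [421.8, 217.0, 256.1]
tool_rot: [0.762, 0.647, 0.003, 0.001]
force: [-1.4, 0.6, 0.6]
opening: 0.1
```

```bash
python3 - <<'E'
from loc import *
go(None)
f=grab('side','s18.png');T=grab('top','t18.png')
a=cv2.resize(cv2.imread('pics/s18.png')[110:220,210:340],None,fx=5,fy=5,interpolation=cv2.INTER_CUBIC)
cv2.imwrite('pics/s18z.png',a)
b=cv2.imread('pics/t18.png');cv2.imwrite('pics/t18z.png',cv2.resize(b[165:305,140:275],None,fx=4,fy=4,interpolation=cv2.INTER_CUBIC))
c=np.array([614.5,130.4]);ang=np.radians(-9);ex=np.array([np.cos(ang),np.sin(ang)]);ey=np.array([-ex[1],ex[0]])
o=c-55*ex
for th in(.6,.8,1.0):
    q=o+(-75+55*np.sin(th-.5))*ex+55*ey;z=42+55*np.cos(th-.5);print(th,proj(f,[[*q,z]]),(proj(f,[[*q,z]])-[210,110])*5)
E
```

```text
t 34.075 pos [421.82 217.   256.06] yaw 80.68 zax [ 0.0055  0.0016 -1.    ] F [-1.4   0.64  0.61] op 0.07045938520531993
0.6 [[247.18177763 169.73816226]] [[185.90888817 298.69081128]]
0.8 [[252.09628479 170.48162629]] [[210.48142393 302.40813144]]
1.0 [[256.74663866 172.10609098]] [[233.7331933  310.53045491]]
```

View pics/s18z.png

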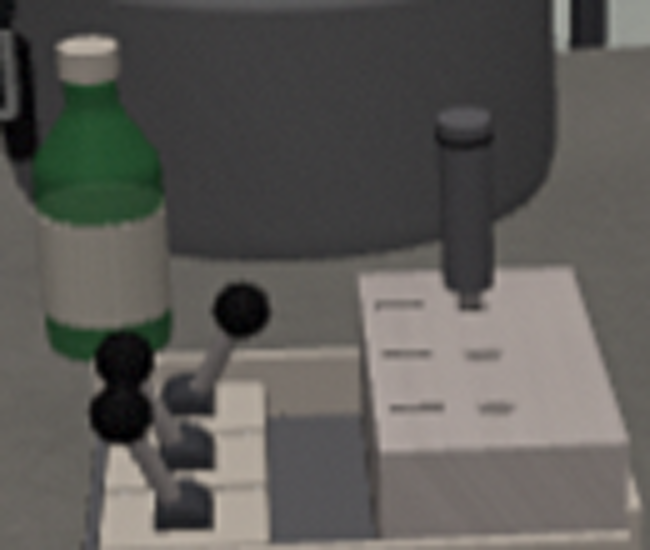

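View pics/t18z.png

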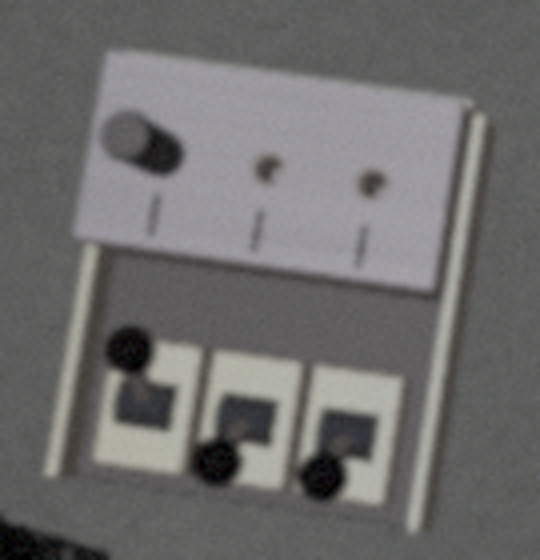

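The left ball is at crop (241,310), which matches the computed position for full on. The other two balls have not moved, and the probe stands in the left well with its ring at the mouth. I'll let the arm settle and hand in.

Emit:
jog_arm(deltas=[[[0,0,0,0,0,0],[0,0,0,0,0,0],[0,0,0,0,0,0]]])

```text
time_s: 34.55
eef_pos: [420.9, 216.3, 253.3]
tool_rot: [0.762, 0.647, -0.001, -0.0]
force: [0.7, -0.8, 1.0]
opening: 0.1
```

```bash
python3 -c "
from h import *
go(None);print(r.hand_in())"
```

```text
t 34.55 pos [420.92 216.32 253.26] yaw 80.63 zax [-1.1e-03 -4.0e-04 -1.0e+00] F [ 0.69 -0.84  0.98] op 0.08077422113682513
the job is handed in; nothing more can be done
None
```

I lowered the probe gently into each well in turn. It stopped about 44 mm down in the right well and 34 mm in the middle. In the left well it went to full depth, with the ring level with the mouth and about 5 N of contact. I left it standing there, pushed the left switch to its stop and handed in at 34.6 s.

**Last checks:** in both views the probe stands upright in the left well with its ring at the mouth. The left switch ball sits where I computed "fully on", within about 1–2 px. The other two balls are unmoved, and the arm is clear of everything.

**What went wrong or disagreed:**
- **First push on the switch:** the ball jammed under a finger link and the tool force reached about 43 N. That is over the 40 N limit if a finger link counts as the gripper's body. I backed off and pushed again with the gripper turned 90°; the ball then moved freely, with about 7 N at the stop.
- **Yellow decoy:** it fell over early on, about when I approached the rack. I saw no cause in the pictures; it lay still on the table afterwards.
- **Cameras:** the two views disagreed by about 3–5 mm. I checked the probe against the wells in the pictures before lowering it into each one.

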